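# Weigh a part-used solder spool on a sprung hook

### The job

Weigh the part-used spool of solder: lift its wire stirrup by the black handle, put the peak of the stirrup into the upturned hook of the spring scale, and lower it slowly (well under 10 cm a second) until the hook carries the whole weight and nothing is left on your hand; only then let go, so that the hook does not drop or spring up by more than about three millimetres. Leave the spool hanging free and still, do not press hard on the scale, and leave the other things on the bench where they are.

Things in the scene. Friction and masses are not known exactly. Their poses are not given: they have to be found in the camera images.
- stirrup: Loose upright wire stirrup, a pale 44 mm solder spool fixed in it; 0.2 to 0.6 kg in all. Origin under its centre, z up. Foot 52 mm across. Side wires at y = +-30 mm rise to z = 76 mm and slant to a peak (wire axis z = 88 mm): the loop lies in the y-z plane, open along x. Spool nut ends at z = 40 mm. Black handle, 14 x 14 mm, z = 90 to 136 mm: grip from above, finger ends above z = 100 mm.
- stirrup_peak (a point): Point on the wire axis at the stirrup's peak (wire diameter 6 mm), 88 mm above the stirrup's underside; axes as the stirrup. This is what rests in the hook.
- stirrup_grip (a point): Middle of the gripping part of the stirrup's black handle, 122 mm above its underside, 34 mm above the peak; axes as the stirrup.
- scale: Spring scale fixed to the bench. Origin on the bench below the middle of the hook; its +x runs from the hook to the column, the hook's free end points to -x. Foot plate 190 x 100 x 12 mm (x -30 to 160 mm). Column at x = 130 mm, 255 mm tall, with a white graduated strip; a dark sprung carriage slides up and down on it and carries the hook.
- hook_saddle (a point): Middle of the hook's saddle, on the axis of its 8 mm bar; axes as the scale; 200 mm above the bench unloaded, sinks with the hook. Saddle flat from x = -10 to 10 mm; free end rises to x = -22 mm, its top 18 mm above this point; at the back the bar rises 12 mm by x = 22 mm and runs level to the column. The peak's wire axis rests 7 mm above this point.
- scale_hook (a joint): How far the hook has been pulled down, m: 0 unloaded, stop at 0.11. Spring rate about 60 N/m, so it dips some 30 to 95 mm under the loaded stirrup; lightly damped, a load let go too early or too late bounces.
- cleaner: Bystander: black pot of brass wool, 58 mm across, 43 mm tall; origin under its centre.
- eraser: Bystander: eraser 18 x 42 x 12 mm lying flat; origin under its centre.
- cutters: Bystander: side cutters 46 x 121 x 13 mm lying flat, long axis y; origin under the centre.
- tin: Bystander: round flux tin 49 mm across, 16 mm tall; origin under its centre.
- cell: Bystander: AA cell 14 mm thick, 50 mm long in its y, lying; origin under its centre.
- pen: Bystander: grey pen 9 mm thick, 132 mm long in its y, lying; origin under its centre.
- spare_spool: Bystander: a second 44 mm solder spool, 32 mm tall, standing on the bench without a stirrup; origin under its centre.

How it is judged:
On the way, in this order (a step that is already met when the one before it is completed fails the run):
1. The stirrup is lifted clear of the bench, not yet on the hook (height (world z) of stirrup above 0.05 m and contact force between stirrup and scale below 0.1 N), for 0.2 s.
2. The stirrup hangs in the hook and draws it down, still held by the fingers (x of stirrup_peak in the frame of hook_saddle between -0.017 and 0.017 m and y of stirrup_peak in the frame of hook_saddle between -0.012 and 0.012 m and z of stirrup_peak in the frame of hook_saddle between 0.003 and 0.016 m and value of joint scale_hook above 0.02 m and contact force between the fingers and stirrup above 1 N), for 0.2 s.
At the end, for the whole second after the job is handed in: The peak lies in the saddle (wire axis within 17 mm along the hook, 12 mm across, 3 to 16 mm above the saddle's axis), hook drawn down over 20 mm and bearing the weight, stirrup within 0.15 rad of upright, clear of the bench, at rest (hook under 10 mm/s, spool under 20 mm/s and 0.25 rad/s) (x of stirrup_peak in the frame of hook_saddle between -0.017 and 0.017 m and y of stirrup_peak in the frame of hook_saddle between -0.012 and 0.012 m and z of stirrup_peak in the frame of hook_saddle between 0.003 and 0.016 m and value of joint scale_hook above 0.02 m and contact force between stirrup and scale above 1.2 N and height (world z) of stirrup above 0.015 m and angle between stirrup's own z axis and vertical below 0.15 rad and velocity of joint scale_hook between -0.01 and 0.01 m/s and linear speed of stirrup below 0.02 m/s and angular speed of stirrup below 0.25 rad/s); the robot touches nothing.
It fails at once if The hook moves faster than 10 cm/s (velocity of joint scale_hook above 0.1 m/s or velocity of joint scale_hook below -0.1 m/s).
It fails at once if Out of the fingers' grip, the hook drops or springs up faster than 6 cm/s (let go some 4 mm or more before or beyond the balance) (contact force between the fingers and stirrup below 0.5 N and (velocity of joint scale_hook above 0.06 m/s or velocity of joint scale_hook below -0.06 m/s)).
It fails at once if The scale is overloaded: more than 12 N between stirrup and scale (contact force between stirrup and scale above 12 N).
It fails at once if A bystander is moved more than 20 mm (distance of any of cleaner, eraser, cutters, tin, cell, pen, spare_spool from where it was at the start of the episode above 0.02 m).
It also fails if it takes over 72 s, if anything falls off the work surface, if the arm or the gripper's body presses on something with over 40 N, if the wrist force passes 120 N, or if a joint passes its speed limit or range.

### The arm

A 7-joint arm with a two-finger parallel gripper is mounted at the origin on a cart in front of the work surface, level with it; the furniture and walls round the work are solid. World frame = base frame: x ahead of the robot, y to its left, z up, the work surface at z = 0. Lengths are in m, angles in rad, forces in N, time in s.
With the tool pointing down it reaches from about 0.4 to 0.75 m from the base axis. Payload 19.5 kg.
Tool frame: the origin (TCP) lies on the centre line of the jaws, within the pads' length; the fingertips stand 14 mm ahead of it and the grasp point (between the pads) lies 5 mm behind it (r.tip_extent is the distance from the TCP to the fingertips, in m); z points along the fingers, y is the line along which they close (so a half turn about z gives the same grasp; the last joint's range is limited). The gripper opens to 85 mm and grips with 20 to 120 N. Pads are 22 mm wide; open, the fingers measure 114 mm over their backs; the gripper's body (76 mm by 85 mm) begins 54 mm behind the grasp point. The pads swing forward as they close: fully open they stand 13 mm farther back than shut.
Start: joints at [-0.042, 0.707, -0.028, 1.485, 0.022, 0.951, -0.075], TCP at [0.575, 0, 0.245] pointing down, gripper open.
Joint ranges: [-2.71, 2.71], [-0.32, 2.16], [-1.57, 1.52], [0, 2.45], [-1.46, 4.6], [0, 2.02], [-2.83, 2.83]. Speed limits (rad/s): [1.89, 1.89, 2.57, 2.57, 3.01, 3.01, 3.01].

### API

Orientations are given as a 3x3 rotation matrix whose columns are the frame's x, y, z axes.
In Python, from workcell import r, eyes gives the robot as it stands.
- The arm moves only by the tool arm_command, never from a script. Its argument "series" is a list of rows, each a list of 7 numbers: the shift along the tool's x, y, z in mm, then the turn, a rotation vector about the tool's x, y, z in rad, then the finger opening in mm, from 0 to 85.4. A call has 1 to 10 rows; each row is the pose to reach, as a shift and turn from the pose commanded when the call began, along the tool's axes at that moment; what a row does not reach only later rows make up. A row lasts 1/12 s, in which the tool goes at most 41.7 mm and 7.16 degrees, less where a joint would pass 70% of its speed; a pose out of reach is approached as far as the arm can. A call with a gripper value outside its range is refused whole. The fingers move at their own pace and stop on an object; the grip force is fixed at half the most. Time passes only in rows, so rows that repeat a pose let the fingers close. It gives the time, the measured TCP pose, the force, the opening and the grip force at its end, in the units of the state.
- r.observe(): the state, without advancing time (a new reading comes with each control period).
- eyes.grab_frame(name): name is "scene" or "side" or "wrist"; returns (picture, depth): 384x512x3 uint8, red, green, blue; 384x512 float32, m along the optical axis (not along the pixel's ray), 0 where there is no reading.
- eyes.camera_info(name): a dict with "vertical_fov" (degrees; the focal length in pixels is half the picture's height over the tangent of half this angle, whatever the lens; pixels are square), "cx", "cy" (the principal point, pixels), "xyz" and "rotation" of the camera in the world; the wrist camera has in their place "mount" (4x4, takes a point from camera to tool coordinates, whose origin is the TCP and whose axes are the flange's). Camera axes: x right, y up, looking along -z (the intrinsics and any distortion apply to the point x, -y, -z); pixel columns grow to the right and rows downward; lengths in m; the calibration is good to about 2 mm. A picture is of the moment at which its call begins: read the wrist's pose just before it. camera_info takes no time and is no camera call.
- r.close_job(): hands the job in; it is judged then, once.
The state is a dict: "time": time; "joints": joint angles; "joint_vel": joint speeds; "joint_torque": joint torques, N m; "position": TCP position; "tcp_rot": TCP orientation; "wrist_force": force on the tool from outside, world axes, zero at the start; "wrist_torque": the same for the moment, N m; "width": finger opening in m; "grasp_force": force on a finger pad.
Only numpy, scipy, OpenCV 4.12 (cv2) and the standard library are available. Lean on these libraries where they do the work, as an engineer would, in place of code of your own. Each camera call takes 0.05 s, during which the arm holds its last target. There are 200 camera calls.

## Working session

There is one attempt and no reset: what is moved stays moved. The work goes in short steps, Python scripts to look and compute and a tool call to move; the robot and the scene stay as the last step left them, time stands still between calls to the robot, and variables do not carry over. Pictures are saved under pics/ and viewed, at most 10 in all, crops included, and the job is handed in when it is done.

Besides the shell and the picture viewer there is one more tool, called after "Emit:" as a command line: name --pt "numbers of a row" for each row, then --argument value for the rest. arm_command: Moves the arm, as the interface text tells. Its arguments: {"type":"object","properties":{"series":{"type":"array"}},"required":["series"]}

```bash
mkdir -p pics; cat > h.py <<'E'
import numpy as np,cv2
from workcell import r,eyes
def grab(n):
    s=r.observe(); im,d=eyes.grab_frame(n); c=eyes.camera_info(n)
    if 'mount' in c:
        M=np.array(c['mount']); R=np.array(s['tcp_rot']); t=np.array(s['position'])
        Rc=R@M[:3,:3]; p=R@M[:3,3]+t
    else: Rc=np.array(c['rotation']); p=np.array(c['xyz'])
    f=im.shape[0]/2/np.tan(np.radians(c['vertical_fov'])/2)
    return im,d,(Rc,p,f,c['cx'],c['cy'])
def cloud(d,cam):
    Rc,p,f,cx,cy=cam
    v,u=np.mgrid[:d.shape[0],:d.shape[1]]
    P=np.stack([(u-cx)/f*d,-(v-cy)/f*d,-d],-1)
    return P@Rc.T+p
E
python3 - <<'E'
from h import *
ims=[]
for n in ['scene','side','wrist']:
    c=eyes.camera_info(n); print(n,{k:(np.round(v,3).tolist() if not isinstance(v,str) else v) for k,v in c.items()})
    im,d,cam=grab(n); np.savez(f'{n}0.npz',im=im,d=d); ims.append(im)
    cv2.imwrite(f'pics/{n}0.png',im[:,:,::-1])
cv2.imwrite('pics/all0.png',cv2.resize(np.hstack(ims[:2]),(800,300))[:,:,::-1])
s=r.observe();print({k:np.round(v,3).tolist() for k,v in s.items()})
E
```

```text
scene {'vertical_fov': 48.528, 'cx': 250.415, 'cy': 191.919, 'xyz': [-0.277, -0.735, 0.871], 'rotation': [[0.657, 0.422, -0.625], [-0.754, 0.362, -0.548], [-0.005, 0.831, 0.556]]}
side {'vertical_fov': 55.836, 'cx': 255.282, 'cy': 187.205, 'xyz': [0.574, 0.824, 0.718], 'rotation': [[-1.0, -0.001, 0.022], [0.019, -0.584, 0.812], [0.012, 0.812, 0.584]]}
wrist {'vertical_fov': 67.203, 'cx': 253.11, 'cy': 192.341, 'mount': [[-0.0, 0.955, 0.297, 0.076], [1.0, 0.0, -0.0, -0.001], [-0.001, 0.297, -0.955, -0.128], [0.0, 0.0, 0.0, 1.0]]}
{'time': 0.15, 'joints': [-0.042, 0.707, -0.028, 1.485, 0.022, 0.951, -0.076], 'joint_vel': [-0.0, -0.002, -0.0, -0.0, 0.002, 0.001, -0.002], 'joint_torque': [-0.0, -88.33, 1.234, -23.619, 0.017, 0.005, 0.0], 'position': [0.575, 0.0, 0.245], 'tcp_rot': [[0.0, 1.0, -0.001], [1.0, -0.0, -0.0], [-0.0, -0.001, -1.0]], 'wrist_force': [-0.801, 0.192, -0.261], 'wrist_torque': [0.03, -0.035, -0.034], 'grasp_force': 0.0, 'width': 0.086}
```

View pics/scene0.png

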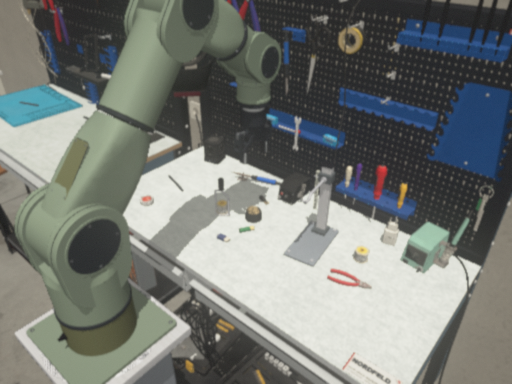

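View pics/side0.png

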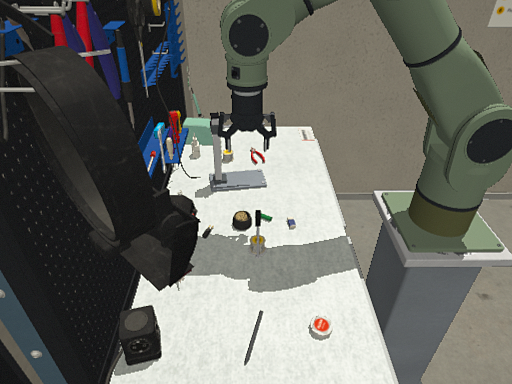

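The scene view shows the stirrup at (222,200), with its handle at (221,183), beside the cleaner at (253,213). The scale plate is at (312,243) and its column at (324,200). In the side view, the stirrup handle is at (258,217) and the scale at (235,180).

```bash
cat > m.py <<'E'
from h import *
import sys
cl={}
for n in ['scene','side']:
    z=np.load(n+'0.npz'); c=eyes.camera_info(n); f=192/np.tan(np.radians(c['vertical_fov'])/2)
    cl[n]=cloud(z['d'],(np.array(c['rotation']),np.array(c['xyz']),f,c['cx'],c['cy']))
def q(n,u0,u1,v0,v1):
    return cl[n][v0:v1,u0:u1].reshape(-1,3)
def st(l,P):
    print(l,len(P),P.mean(0).round(3) if len(P) else '',P.min(0).round(3),P.max(0).round(3)) if len(P) else print(l,0)
for n,b in [('scene',(205,240,170,220)),('side',(248,270,205,255))]:
    P=q(n,*b); st(n+' stir',P[(P[:,2]>.03)&(P[:,2]<.16)]); st(' handle',P[(P[:,2]>.092)&(P[:,2]<.16)])
for n,b in [('scene',(280,345,160,270)),('side',(205,275,125,195))]:
    P=q(n,*b); b_=(P[:,0]<.9)&(P[:,0]>.3)&(P[:,1]>-.4)&(P[:,1]<.1);P=P[b_]
    pl=P[(P[:,2]>.007)&(P[:,2]<.018)]; st(n+' plate',pl)
    print(cv2.minAreaRect(pl[:,:2].astype(np.float32)*1000))
    for a,bb in [(.03,.1),(.1,.18),(.18,.23),(.23,.27)]: st(f' {a}',P[(P[:,2]>a)&(P[:,2]<bb)])
for n in cl:
    st(n+' bench',q(n,230,235,300,305) if n=='side' else q(n,260,265,265,270))
z=[np.load('scene0.npz')['im'][150:270,180:380],np.load('side0.npz')['im'][120:260,190:330],np.load('wrist0.npz')['im']]
o=np.zeros((600,800,3),np.uint8)
o[:240,:400]=cv2.resize(z[0],(400,240));o[:400,400:]=cv2.resize(z[1],(400,400));o[240:528,:384]=cv2.resize(z[2],(384,288))
cv2.imwrite('pics/m1.png',o[:,:,::-1])
E
python3 m.py
```

```text
scene stir 214 [0.545 0.116 0.072] [0.524 0.083 0.03 ] [0.57  0.149 0.14 ]
 handle 72 [0.544 0.115 0.117] [0.538 0.108 0.094] [0.556 0.127 0.14 ]
side stir 275 [0.548 0.121 0.069] [ 0.526 -0.003  0.031] [0.571 0.153 0.137]
 handle 89 [0.547 0.122 0.118] [0.541 0.108 0.093] [0.554 0.127 0.137]
scene plate 1332 [ 0.612 -0.2    0.012] [ 0.507 -0.341  0.007] [0.852 0.098 0.018]
((715.3074340820312, -143.60061645507812), (502.2356262207031, 223.35516357421875), 37.73448181152344)
 0.03 1381 [ 0.79  -0.053  0.063] [ 0.656 -0.217  0.03 ] [0.857 0.1   0.1  ]
 0.1 721 [ 0.765 -0.147  0.131] [ 0.654 -0.218  0.1  ] [0.855 0.035 0.18 ]
 0.18 350 [ 0.638 -0.205  0.211] [ 0.521 -0.227  0.18 ] [ 0.793 -0.152  0.23 ]
 0.23 139 [ 0.667 -0.202  0.247] [ 0.653 -0.219  0.23 ] [ 0.687 -0.18   0.258]
side plate 866 [ 0.597 -0.216  0.011] [ 0.51  -0.397  0.007] [ 0.708 -0.146  0.018]
((606.175537109375, -271.4136962890625), (212.64654541015625, 228.44972229003906), 9.18174934387207)
 0.03 167 [ 0.665 -0.227  0.057] [ 0.627 -0.372  0.03 ] [ 0.685 -0.172  0.099]
 0.1 180 [ 0.67  -0.185  0.14 ] [ 0.656 -0.211  0.101] [ 0.686 -0.169  0.179]
 0.18 120 [ 0.667 -0.185  0.207] [ 0.627 -0.213  0.18 ] [ 0.69  -0.173  0.226]
 0.23 78 [0.577 0.01  0.259] [0.52  0.005 0.247] [0.63  0.014 0.27 ]
scene bench 25 [ 0.426 -0.161  0.   ] [ 0.418 -0.169 -0.003] [ 0.436 -0.152  0.003]
side bench 25 [ 0.61   0.288 -0.001] [ 0.605  0.281 -0.003] [0.615 0.295 0.001]
```

View pics/m1.png

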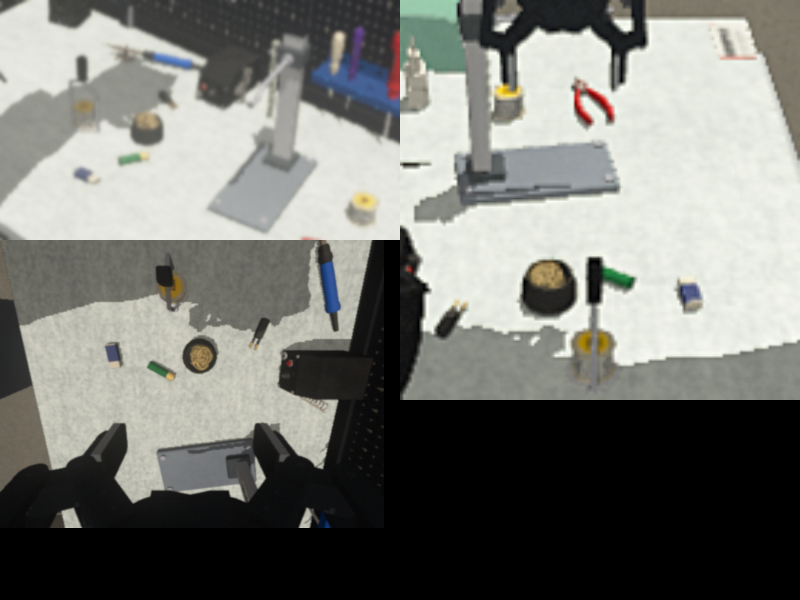

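The crops show the stirrup loop edge-on from the side camera, so its plane lies about along world y. The scale runs about along world x with the hook towards the robot. Next I measure the hook and both yaws.

```bash
cat > m2.py <<'E'
from m import *
print('----')
for n,b in [('scene',(280,345,160,270)),('side',(190,275,105,200))]:
    P=q(n,*b)
    pl=P[(abs(P[:,2]-.012)<.004)&(P[:,0]>.48)&(P[:,0]<.74)&(P[:,1]<-.12)&(P[:,1]>-.28)]; print(n,'plate',cv2.minAreaRect(pl[:,:2].astype(np.float32)*1000),len(pl))
    col=P[(P[:,2]>.05)&(P[:,2]<.17)&(P[:,0]>.63)&(P[:,0]<.71)&(P[:,1]<-.15)&(P[:,1]>-.24)]; st('col',col)
    hk=P[(P[:,2]>.185)&(P[:,2]<.235)&(P[:,0]>.48)&(P[:,0]<.65)&(P[:,1]<-.1)&(P[:,1]>-.26)]
    print(len(hk)); i=np.argsort(hk[:,0]); print(hk[i][::max(1,len(i)//14)].round(3).tolist())
P=q('scene',205,240,170,220); w=P[(P[:,2]>.045)&(P[:,2]<.075)&(P[:,0]<.6)]
print('wires',w.round(3)[np.argsort(w[:,1])][::3].tolist())
E
python3 m2.py | sed '1,/----/d'
```

```text
scene plate ((607.5570068359375, -210.34326171875), (192.70013427734375, 100.52128601074219), 7.904777526855469) 1138
col 440 [ 0.664 -0.2    0.114] [ 0.654 -0.218  0.05 ] [ 0.687 -0.17   0.17 ]
118
[[0.521, -0.226, 0.217], [0.526, -0.226, 0.211], [0.539, -0.224, 0.2], [0.55, -0.22, 0.202], [0.556, -0.215, 0.207], [0.562, -0.22, 0.216], [0.569, -0.219, 0.212], [0.584, -0.212, 0.215], [0.594, -0.212, 0.216], [0.606, -0.211, 0.217], [0.619, -0.209, 0.217], [0.631, -0.208, 0.217], [0.643, -0.21, 0.215], [0.646, -0.208, 0.22], [0.649, -0.19, 0.208]]
side plate ((607.9185180664062, -207.78005981445312), (188.89755249023438, 103.369384765625), 9.181750297546387) 762
col 246 [ 0.67  -0.185  0.112] [ 0.656 -0.211  0.051] [ 0.685 -0.169  0.169]
28
[[0.521, -0.219, 0.216], [0.524, -0.22, 0.212], [0.527, -0.222, 0.215], [0.63, -0.204, 0.213], [0.63, -0.208, 0.214], [0.633, -0.203, 0.21], [0.636, -0.201, 0.214], [0.636, -0.208, 0.214], [0.639, -0.198, 0.212], [0.642, -0.2, 0.211], [0.645, -0.196, 0.213], [0.645, -0.195, 0.21], [0.648, -0.195, 0.214], [0.649, -0.2, 0.208]]
wires [[0.544, 0.084, 0.06], [0.546, 0.086, 0.07], [0.546, 0.087, 0.054], [0.545, 0.09, 0.057], [0.546, 0.091, 0.068], [0.545, 0.146, 0.073], [0.546, 0.147, 0.06], [0.545, 0.148, 0.047]]
```

Scale: saddle at about (0.543, -0.218, 0.200), yaw +0.14 rad; the plate measures 192×100 mm, which fits. Stirrup: centre about (0.547, 0.118), yaw about 0; handle top at 0.137, which also fits. Moving above the handle.

Emit:
arm_command --pt "20 -5 0 0 0 0 85" --pt "40 -10 0 0 0 0 85" --pt "60 -15 0 0 0 0 85" --pt "80 -20 0 0 0 0 85" --pt "100 -25 10 0 0 0 85" --pt "118 -28 30 0 0 0 85" --pt "118 -28 50 0 0 0 85" --pt "118 -28 65 0 0 0 85" --pt "118 -28 65 0 0 0 70" --pt "118 -28 65 0 0 0 70"

```text
time: 0.98
position: [0.5469, 0.1179, 0.1802]
tcp_rot: [[0.0, 1.0, -0.001], [1.0, -0.0, -0.0], [-0.0, -0.001, -1.0]]
wrist_force: [-0.6, 0.7, 0.9]
width: 0.07
grasp_force: 0.0
```

```bash
cat > w.py <<'E'
from h import *
import sys
im,d,cam=grab('wrist'); np.savez('w1.npz',im=im,d=d)
P=cloud(d,cam); R=P.reshape(-1,3); b=(abs(R[:,0]-.547)<.045)&(abs(R[:,1]-.118)<.045)&(R[:,2]<.145)
h=R[b&(R[:,2]>.128)]; print('top',len(h),h.min(0).round(3),h.max(0).round(3), cv2.minAreaRect(h[:,:2].astype(np.float32)*1000) if len(h)>3 else '')
w=R[b&(R[:,2]>.05)&(R[:,2]<.088)&(abs(R[:,0]-.547)<.01)]; print('wires',len(w),w[np.argsort(w[:,1])][::max(1,len(w)//12)].round(3).tolist())
cv2.imwrite('pics/w1.png',im[:,:,::-1]); s=r.observe(); print(s['time'],np.round(s['position'],4),s['width'])
E
python3 w.py
```

```text
top 494 [0.54  0.11  0.128] [0.554 0.125 0.137] ((546.8305053710938, 117.79508209228516), (14.116229057312012, 14.599316596984863), 0.39960578083992004)
wires 309 [[0.544, 0.123, 0.086], [0.545, 0.126, 0.087], [0.547, 0.128, 0.087], [0.545, 0.131, 0.084], [0.549, 0.133, 0.084], [0.548, 0.136, 0.083], [0.548, 0.138, 0.083], [0.547, 0.14, 0.081], [0.547, 0.143, 0.081], [0.545, 0.145, 0.08], [0.55, 0.147, 0.063], [0.545, 0.149, 0.06], [0.548, 0.15, 0.06]]
1.0333 [0.5472 0.1179 0.1809] 0.06978986524835504
```

View pics/w1.png

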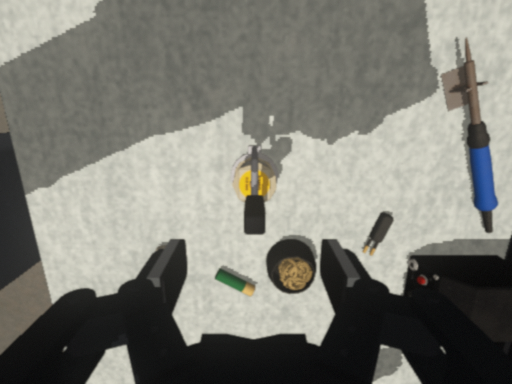

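The wrist view shows the handle at (255,214), midway between the fingers and square to them, with its centre at (0.547, 0.118). Descending and gripping.

Emit:
arm_command --pt "0 0 20 0 0 0 60" --pt "0 0 40 0 0 0 50" --pt "0 0 54 0 0 0 40" --pt "0 0 59 0 0 0 30" --pt "0 0 59 0 0 0 20" --pt "0 0 59 0 0 0 5" --pt "0 0 59 0 0 0 5" --pt "0 0 59 0 0 0 5" --pt "0 0 59 0 0 0 5" --pt "0 0 59 0 0 0 5"

```text
time: 1.87
position: [0.5474, 0.118, 0.1222]
tcp_rot: [[0.0, 1.0, 0.001], [1.0, -0.0, 0.0], [0.0, 0.001, -1.0]]
wrist_force: [-1.3, -0.8, 7.8]
width: 0.0128
grasp_force: 60.8
```

Gripped. Lifting, then travelling to the stand-off in front of the hook's free end.

Emit:
arm_command --pt "0 0 -8 0 0 0 5" --pt "0 0 -25 0 0 0 5" --pt "0 0 -45 0 0 0 5" --pt "0 0 -65 0 0 0 5" --pt "0 0 -85 0 0 0 5" --pt "0 0 -105 0 0 0 5" --pt "0 0 -125 0 0 0 5" --pt "0 0 -140 0 0 0 5" --pt "0 0 -150 0 0 0 5" --pt "0 0 -150 0 0 0 5"

```text
time: 2.7
position: [0.5473, 0.1181, 0.2736]
tcp_rot: [[0.0, 1.0, 0.003], [1.0, -0.0, 0.001], [0.001, 0.003, -1.0]]
wrist_force: [0.4, 0.4, -3.8]
width: 0.0128
grasp_force: 59.1
```

Emit:
arm_command --pt "-10 -10 0 0 0 0 5" --pt "-30 -25 0 0 0 0 5" --pt "-55 -40 0 0 0 0 5" --pt "-80 -52 0 0 0 -0.04 5" --pt "-105 -63 0 0 0 -0.08 5" --pt "-130 -63 0 0 0 -0.12 5" --pt "-155 -63 0 0 0 -0.14 5" --pt "-180 -63 0 0 0 -0.14 5" --pt "-200 -63 0 0 0 -0.14 5" --pt "-210 -63 0 0 0 -0.14 5"

```text
time: 3.53
position: [0.4833, -0.0946, 0.2709]
tcp_rot: [[-0.137, 0.991, -0.001], [0.991, 0.137, -0.001], [-0.001, -0.001, -1.0]]
wrist_force: [-0.5, 0.0, -4.3]
width: 0.0128
grasp_force: 59.2
```

Emit:
arm_command --pt "-15 -4 0 0 0 0 5" --pt "-35 -9 0 0 0 0 5" --pt "-55 -14 0 0 0 0 5" --pt "-75 -17 0 0 0 0 5" --pt "-95 -17 0 0 0 0 5" --pt "-112 -17 0 0 0 0 5" --pt "-125 -17 0 0 0 0 5" --pt "-131 -17 0 0 0 0 5" --pt "-131 -17 0 0 0 0 5" --pt "-131 -17 0 0 0 0 5"

```text
time: 4.37
position: [0.4855, -0.2232, 0.2711]
tcp_rot: [[-0.14, 0.99, -0.0], [0.99, 0.14, 0.001], [0.001, -0.0, -1.0]]
wrist_force: [-0.5, 0.5, -4.4]
width: 0.0132
grasp_force: 59.2
```

```bash
cat > v.py <<'E'
from h import *
import sys
k=sys.argv[1]
s=r.observe(); print(s['time'],np.round(s['position'],4),np.round(s['wrist_force'],2))
o=[]
for n in ['scene','side']:
    im,d,cam=grab(n); np.savez(f'{n}{k}.npz',im=im,d=d); P=cloud(d,cam)
    m=(P[...,0]>.43)&(P[...,0]<.66)&(P[...,1]>-.3)&(P[...,1]<-.13)&(P[...,2]>.05)&(P[...,2]<.33)
    Q=P[m]
    a=np.array([.99,.139]); b=np.array([-.139,.99])
    u=(Q[:,:2]-[.543,-.218])@a*1000; v=(Q[:,:2]-[.543,-.218])@b*1000; z=Q[:,2]*1000
    t=np.array(s['position']); tu=(t[:2]-[.543,-.218])@a*1000
    print(n,'slices by height: u,v ranges within 36mm of tcp')
    for z0 in range(100,290,12):
        g=(z>=z0)&(z<z0+12)&(abs(u-tu)<36)
        if g.any(): print(z0,g.sum(),'u',u[g].min().round(),u[g].max().round(),'v',v[g].min().round(),v[g].max().round())
    g=(abs(z-212)<22)&(u<90)&(u>-35); 
    if n=='scene':
        for u0 in range(-32,90,8):
            e=g&(u>=u0)&(u<u0+8)
            if e.any(): print('hk',u0,e.sum(),'v',v[e].min().round(),v[e].max().round(),'z',z[e].min().round(),z[e].max().round())
    vv,uu=np.where(m); c0,r0=int(np.median(uu)),int(np.median(vv)); r0=np.clip(r0,75,309);c0=np.clip(c0,75,437)
    o.append(cv2.resize(im[r0-75:r0+75,c0-70:c0+70],(400,428),interpolation=cv2.INTER_CUBIC))
cv2.imwrite(f'pics/v{k}.png',np.hstack(o)[:,:,::-1])
E
python3 v.py 1
```

```text
4.3667 [ 0.4855 -0.2232  0.2711] [-0.52  0.55 -4.45]
scene slices by height: u,v ranges within 36mm of tcp
136 3 u -80.0 -66.0 v -17.0 22.0
148 119 u -84.0 -38.0 v -30.0 35.0
160 66 u -78.0 -52.0 v -31.0 33.0
172 71 u -80.0 -36.0 v -29.0 35.0
184 126 u -79.0 -38.0 v -30.0 36.0
196 18 u -61.0 -57.0 v -30.0 36.0
208 21 u -64.0 -22.0 v -30.0 33.0
220 29 u -63.0 -55.0 v -29.0 34.0
232 29 u -66.0 -51.0 v -16.0 21.0
244 22 u -68.0 -55.0 v -5.0 8.0
256 29 u -77.0 -46.0 v -8.0 16.0
268 47 u -80.0 -46.0 v -8.0 9.0
280 47 u -79.0 -45.0 v -8.0 10.0
hk -24 11 v -6.0 2.0 z 208.0 218.0
hk -16 4 v -6.0 -2.0 z 199.0 206.0
hk -8 5 v -5.0 -0.0 z 199.0 205.0
hk 0 7 v -6.0 1.0 z 198.0 206.0
hk 8 9 v -5.0 2.0 z 202.0 211.0
hk 16 12 v -6.0 3.0 z 207.0 217.0
hk 24 3 v -3.0 0.0 z 213.0 216.0
hk 32 7 v -6.0 -1.0 z 211.0 217.0
hk 40 5 v -5.0 -0.0 z 213.0 216.0
hk 48 4 v -3.0 -1.0 z 209.0 216.0
hk 56 7 v -5.0 3.0 z 210.0 218.0
hk 64 4 v -4.0 2.0 z 214.0 215.0
hk 72 6 v -4.0 1.0 z 213.0 217.0
hk 80 4 v -4.0 1.0 z 213.0 217.0
hk 88 1 v 1.0 1.0 z 216.0 216.0
side slices by height: u,v ranges within 36mm of tcp
136 1 u -50.0 -50.0 v 24.0 24.0
148 69 u -83.0 -33.0 v -8.0 37.0
160 40 u -75.0 -39.0 v 5.0 37.0
172 48 u -78.0 -38.0 v -23.0 38.0
184 54 u -79.0 -39.0 v -29.0 38.0
196 11 u -61.0 -55.0 v -28.0 39.0
208 15 u -61.0 -22.0 v -25.0 37.0
220 15 u -61.0 -55.0 v -26.0 38.0
232 12 u -65.0 -51.0 v 7.0 27.0
244 20 u -64.0 -51.0 v 6.0 13.0
256 33 u -76.0 -41.0 v 4.0 16.0
268 49 u -76.0 -37.0 v 6.0 17.0
280 48 u -78.0 -38.0 v -2.0 18.0
```

View pics/v1.png

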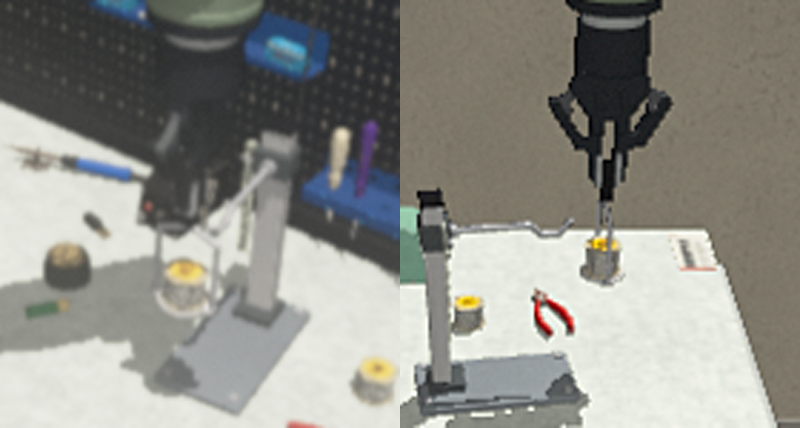

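Left panel (scene): the loop at (190,255) faces the free end of the hook. Right panel (side): the handle at (605,190) and the hook tip at (570,222) are well separated in height. The stirrup is about 3 mm off laterally and 58 mm short along the hook. Moving in over the saddle.

Emit:
arm_command --pt "-3 4 0 0 0 0 5" --pt "-3 12 0 0 0 0 5" --pt "-3 20 0 0 0 0 5" --pt "-3 28 0 0 0 0 5" --pt "-3 36 0 0 0 0 5" --pt "-3 44 0 0 0 0 5" --pt "-3 51 0 0 0 0 5" --pt "-3 56 0 0 0 0 5" --pt "-3 58 0 0 0 0 5" --pt "-3 58 0 0 0 0 5"

```text
time: 5.3
position: [0.5436, -0.2187, 0.271]
tcp_rot: [[-0.14, 0.99, -0.0], [0.99, 0.14, 0.0], [0.0, -0.0, -1.0]]
wrist_force: [-0.1, -0.8, -5.5]
width: 0.0129
grasp_force: 59.2
```

```bash
python3 v.py 2
```

```text
5.3 [ 0.5436 -0.2187  0.271 ] [-0.1  -0.84 -5.5 ]
scene slices by height: u,v ranges within 36mm of tcp
148 114 u -30.0 16.0 v -34.0 32.0
160 59 u -21.0 5.0 v -33.0 31.0
172 70 u -21.0 25.0 v -34.0 32.0
184 104 u -23.0 21.0 v -33.0 29.0
196 41 u -18.0 16.0 v -34.0 31.0
208 40 u -24.0 36.0 v -33.0 31.0
220 29 u -5.0 3.0 v -33.0 31.0
232 27 u -7.0 4.0 v -21.0 22.0
244 19 u -10.0 4.0 v -7.0 4.0
256 29 u -19.0 11.0 v -12.0 9.0
268 43 u -22.0 12.0 v -12.0 11.0
280 49 u -23.0 15.0 v -12.0 6.0
hk -32 1 v -5.0 -5.0 z 218.0 218.0
hk -24 9 v -6.0 2.0 z 207.0 217.0
hk -16 5 v -5.0 -1.0 z 199.0 206.0
hk -8 66 v -34.0 31.0 z 191.0 234.0
hk 0 24 v -33.0 31.0 z 192.0 233.0
hk 8 10 v -5.0 3.0 z 200.0 214.0
hk 16 8 v -5.0 2.0 z 205.0 214.0
hk 24 2 v -6.0 -3.0 z 216.0 217.0
hk 32 5 v -5.0 0.0 z 210.0 215.0
hk 40 6 v -5.0 -0.0 z 212.0 217.0
hk 48 5 v -6.0 -1.0 z 213.0 217.0
hk 56 5 v -5.0 4.0 z 211.0 217.0
hk 64 6 v -6.0 2.0 z 215.0 217.0
hk 72 4 v -4.0 1.0 z 214.0 217.0
hk 80 4 v -4.0 2.0 z 213.0 217.0
hk 88 2 v -2.0 2.0 z 215.0 217.0
side slices by height: u,v ranges within 36mm of tcp
136 2 u 17.0 23.0 v 7.0 15.0
148 70 u -25.0 25.0 v -12.0 34.0
160 40 u -16.0 19.0 v -3.0 33.0
172 47 u -21.0 20.0 v -18.0 33.0
184 50 u -17.0 21.0 v -33.0 36.0
196 34 u -14.0 19.0 v -30.0 34.0
208 44 u -23.0 35.0 v -33.0 35.0
220 12 u -4.0 2.0 v -26.0 32.0
232 15 u -6.0 7.0 v 2.0 20.0
244 19 u -6.0 7.0 v -2.0 9.0
256 36 u -21.0 19.0 v -1.0 14.0
268 49 u -20.0 19.0 v 2.0 16.0
280 55 u -20.0 20.0 v -9.0 14.0
```

View pics/v2.png

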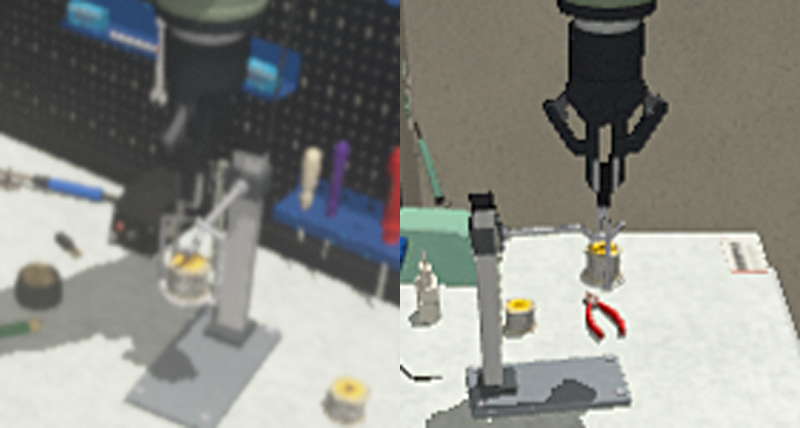

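The loop is over the saddle, with the peak centred within about 2 mm in both directions and 30 mm above its seat. I average the held weight before lowering.

```bash
cat > f.py <<'E'
from h import *
import sys
F=[]
for i in range(int(sys.argv[1])):
    eyes.grab_frame('wrist'); s=r.observe(); F.append(list(s['wrist_force'])+[s['position'][2]*100])
F=np.array(F); print(F.mean(0).round(3),F.std(0).round(3),s['time'],F[:,2].round(2).tolist(),s['grasp_force'],s['width'])
E
python3 f.py 20
```

```text
[ 0.141 -0.08  -4.383 27.131] [0.501 0.412 0.561 0.005] 6.4 [-4.7, -5.12, -5.36, -3.74, -4.8, -4.9, -4.5, -4.57, -3.79, -4.2, -4.38, -3.6, -3.41, -4.08, -4.44, -5.39, -4.49, -4.58, -3.9, -3.71] 59.22375977039337 0.012693438701524755
```

Emit:
arm_command --pt "0 0 4 0 0 0 5" --pt "0 0 8 0 0 0 5" --pt "0 0 12 0 0 0 5" --pt "0 0 16 0 0 0 5" --pt "0 0 20 0 0 0 5" --pt "0 0 24 0 0 0 5" --pt "0 0 27 0 0 0 5" --pt "0 0 29 0 0 0 5" --pt "0 0 31 0 0 0 5" --pt "0 0 33 0 0 0 5"

```text
time: 7.23
position: [0.5433, -0.219, 0.2382]
tcp_rot: [[-0.14, 0.99, 0.0], [0.99, 0.14, -0.0], [-0.0, 0.0, -1.0]]
wrist_force: [-0.0, -0.9, -3.9]
width: 0.0128
grasp_force: 59.3
```

Emit:
arm_command --pt "0 0 3 0 0 0 5" --pt "0 0 6 0 0 0 5" --pt "0 0 9 0 0 0 5" --pt "0 0 12 0 0 0 5" --pt "0 0 15 0 0 0 5" --pt "0 0 18 0 0 0 5" --pt "0 0 21 0 0 0 5" --pt "0 0 24 0 0 0 5" --pt "0 0 27 0 0 0 5" --pt "0 0 27 0 0 0 5"

```text
time: 8.07
position: [0.5432, -0.2189, 0.2107]
tcp_rot: [[-0.14, 0.99, -0.0], [0.99, 0.14, 0.0], [0.0, -0.0, -1.0]]
wrist_force: [0.1, -0.1, -3.0]
width: 0.0124
grasp_force: 59.5
```

```bash
python3 f.py 12; python3 v.py 3
```

```text
[ 0.262 -0.264 -2.623 21.134] [0.474 0.556 0.388 0.009] 8.6667 [-2.12, -2.55, -2.57, -3.14, -2.16, -2.83, -3.48, -2.42, -2.34, -2.95, -2.51, -2.41] 59.466421008110046 0.01311540474360383
8.6667 [ 0.5433 -0.219   0.2113] [-0.04 -0.7  -2.41]
scene slices by height: u,v ranges within 36mm of tcp
100 49 u -20.0 3.0 v -33.0 32.0
112 71 u -20.0 14.0 v -34.0 32.0
124 109 u -23.0 20.0 v -34.0 29.0
136 13 u -6.0 0.0 v -33.0 30.0
148 14 u -6.0 0.0 v -33.0 30.0
160 35 u -10.0 5.0 v -35.0 31.0
172 47 u -22.0 35.0 v -21.0 17.0
184 23 u -24.0 26.0 v -9.0 5.0
196 24 u -20.0 9.0 v -12.0 8.0
208 43 u -22.0 13.0 v -12.0 7.0
220 39 u -23.0 12.0 v -12.0 10.0
232 31 u -33.0 16.0 v -14.0 12.0
244 37 u -36.0 35.0 v -14.0 8.0
256 33 u -23.0 35.0 v -18.0 6.0
268 46 u -26.0 20.0 v -19.0 2.0
280 41 u -33.0 17.0 v -20.0 16.0
hk -24 42 v -12.0 8.0 z 203.0 233.0
hk -16 36 v -12.0 10.0 z 190.0 232.0
hk -8 10 v -12.0 5.0 z 190.0 227.0
hk 0 18 v -12.0 -6.0 z 193.0 234.0
hk 8 15 v -12.0 8.0 z 200.0 234.0
side slices by height: u,v ranges within 36mm of tcp
100 38 u -18.0 18.0 v -2.0 36.0
112 44 u -23.0 18.0 v -29.0 34.0
124 52 u -15.0 19.0 v -34.0 31.0
136 13 u -4.0 1.0 v -31.0 34.0
148 8 u -3.0 1.0 v -28.0 35.0
160 25 u -14.0 16.0 v -28.0 33.0
172 38 u -20.0 35.0 v -4.0 17.0
184 24 u -23.0 35.0 v -2.0 9.0
196 33 u -19.0 16.0 v 4.0 13.0
208 45 u -19.0 20.0 v 1.0 13.0
220 48 u -19.0 20.0 v -7.0 16.0
232 45 u -36.0 36.0 v -4.0 15.0
244 80 u -36.0 36.0 v -12.0 17.0
256 46 u -36.0 36.0 v -18.0 20.0
268 50 u -23.0 24.0 v 6.0 22.0
280 71 u -31.0 32.0 v 5.0 23.0
```

View pics/v3.png

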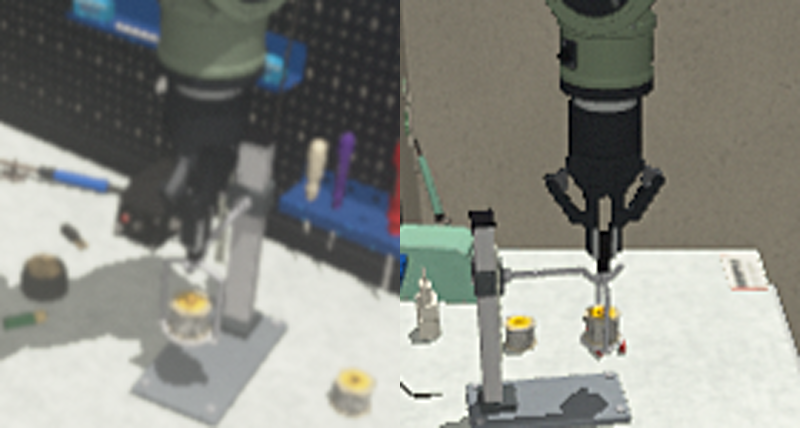

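The stirrup sits in the hook and has drawn it down about 30 mm (hook at (610,270) in the side panel). The force has fallen from 4.4 to 2.6 N, which fits 60 N/m. Lowering further.

Emit:
arm_command --pt "0 0 4 0 0 0 5" --pt "0 0 8 0 0 0 5" --pt "0 0 12 0 0 0 5" --pt "0 0 16 0 0 0 5" --pt "0 0 20 0 0 0 5" --pt "0 0 24 0 0 0 5" --pt "0 0 28 0 0 0 5" --pt "0 0 31 0 0 0 5" --pt "0 0 33 0 0 0 5" --pt "0 0 33 0 0 0 5"

```text
time: 9.6
position: [0.5433, -0.2189, 0.1779]
tcp_rot: [[-0.14, 0.99, -0.0], [0.99, 0.14, 0.0], [0.0, -0.0, -1.0]]
wrist_force: [1.6, -0.3, -1.3]
width: 0.013
grasp_force: 59.7
```

```bash
python3 f.py 30
```

```text
[ 1.087 -0.916 -0.462 17.831] [0.447 0.454 0.42  0.007] 11.1 [-0.51, -1.25, -0.82, -0.94, -0.32, -0.2, -0.86, -0.26, 0.42, 0.15, -0.36, -0.79, -0.53, -0.52, -1.21, -0.4, -1.08, 0.05, -0.15, -0.06, -0.89, -0.52, -0.35, -0.36, 0.1, -0.2, -0.89, -0.25, 0.05, -0.92] 59.669963121414185 0.012709361676961128
```

Emit:
arm_command --pt "-0.5 0.5 1 0 0 0 5" --pt "-1 1 2 0 0 0 5" --pt "-1.5 1.5 3 0 0 0 5" --pt "-2 2 4 0 0 0 5" --pt "-2 2 5 0 0 0 5" --pt "-2 2 6 0 0 0 5" --pt "-2 2 6 0 0 0 5"

```text
time: 11.68
position: [0.5455, -0.2206, 0.1721]
tcp_rot: [[-0.14, 0.99, -0.0], [0.99, 0.14, 0.0], [0.0, -0.0, -1.0]]
wrist_force: [-2.2, 1.9, 0.2]
width: 0.0127
grasp_force: 59.8
```

```bash
python3 f.py 30
```

```text
[-2.977  1.702 -0.393 17.228] [0.658 0.458 0.458 0.003] 13.1833 [-0.24, -0.53, -0.7, -0.74, -0.59, -0.43, -0.31, -0.18, 0.05, -0.74, -0.95, -0.77, 0.11, -1.19, -0.47, 0.04, -1.04, -0.71, -0.8, 0.44, -0.03, 0.33, 0.35, -0.04, 0.12, -0.09, -1.29, -0.12, -0.46, -0.8] 59.75548267364502 0.012995827334727868
```

Emit:
arm_command --pt "0.5 -0.5 0 0 0 0 5" --pt "1 -1 0 0 0 0 5" --pt "1.3 -1.5 0 0 0 0 5" --pt "1.3 -1.5 0 0 0 0 5"

```text
time: 13.52
position: [0.5443, -0.2196, 0.1725]
tcp_rot: [[-0.14, 0.99, 0.001], [0.99, 0.14, -0.0], [-0.0, 0.001, -1.0]]
wrist_force: [2.0, 0.1, -0.9]
width: 0.013
grasp_force: 59.8
```

```bash
python3 f.py 30
```

```text
[ 3.347  0.273 -0.376 17.23 ] [0.455 0.556 0.583 0.006] 15.0167 [-0.57, -1.83, -0.59, 0.18, 0.66, -0.87, -0.42, 0.66, -0.25, -0.05, 0.05, 0.15, -0.13, -0.76, -0.4, 0.29, -0.05, -1.4, -0.71, -0.58, -1.32, -1.08, 0.5, -0.27, -0.44, 0.24, -0.48, -0.42, -0.72, -0.67] 59.77035999298096 0.01272308785394561
```

Emit:
arm_command --pt "0 0.4 0.5 0 0 0 5" --pt "0 0.8 1 0 0 0 5" --pt "0 0.8 2 0 0 0 5" --pt "0 0.8 2 0 0 0 5"

```text
time: 15.35
position: [0.5442, -0.2195, 0.1699]
tcp_rot: [[-0.139, 0.99, -0.001], [0.99, 0.139, 0.0], [0.0, -0.001, -1.0]]
wrist_force: [-1.2, -1.3, -0.3]
width: 0.0129
grasp_force: 59.8
```

```bash
python3 f.py 40
```

```text
[-3.197 -0.942 -0.219 17.025] [0.508 0.546 0.455 0.006] 17.35 [-0.63, -0.5, 0.43, -0.73, 0.23, -0.41, 0.56, 0.25, -0.84, -0.54, 0.55, -0.95, -0.23, -0.04, 0.03, -0.25, -0.55, -0.53, -0.98, 0.62, -1.25, 0.25, 0.17, -0.12, -0.59, 0.33, -0.27, -0.77, 0.29, -0.65, 0.18, -0.08, -0.53, -0.05, -0.07, -0.2, -0.34, -0.41, 0.05, -0.21] 59.77121293544769 0.012671478472282484
```

Estimates combine to k ≈ 60 N/m and W ≈ 4.4 N, which puts balance at TCP z ≈ 0.1677. Going there and centring the lateral friction.

Emit:
arm_command --pt "0 0 1 0 0 0 5" --pt "0 0 2 0 0 0 5" --pt "0 -0.2 2.5 0 0 0 5" --pt "0 -0.4 2.5 0 0 0 5" --pt "0 -0.4 2.5 0 0 0 5"

```text
time: 17.77
position: [0.5445, -0.2195, 0.1679]
tcp_rot: [[-0.14, 0.99, 0.001], [0.99, 0.14, -0.0], [-0.0, 0.001, -1.0]]
wrist_force: [-0.4, -0.6, 0.1]
width: 0.0129
grasp_force: 59.8
```

```bash
python3 f.py 14
```

```text
[ 1.12  -0.441 -0.075 16.784] [0.885 0.386 0.525 0.003] 18.4667 [-0.76, -0.67, 0.54, -0.67, -0.93, 0.46, 0.0, -0.21, -0.23, -0.25, 0.69, 0.03, 0.31, 0.62] 59.81668174266815 0.012681228906294686
```

Balanced: -0.08 ± 0.14 N at z = 0.1678. Releasing gently.

Emit:
arm_command --pt "0 0 0 0 0 0 12.7" --pt "0 0 0 0 0 0 13" --pt "0 0 0 0 0 0 13.3" --pt "0 0 0 0 0 0 13.6" --pt "0 0 0 0 0 0 14" --pt "0 0 0 0 0 0 15" --pt "0 0 0 0 0 0 17" --pt "0 0 0 0 0 0 20" --pt "0 0 0 0 0 0 24" --pt "0 0 0 0 0 0 30"

```text
time: 19.3
position: [0.5442, -0.2196, 0.1678]
tcp_rot: [[-0.139, 0.99, -0.0], [0.99, 0.139, 0.0], [0.0, -0.0, -1.0]]
wrist_force: [0.3, 0.3, -0.8]
width: 0.0299
grasp_force: 0.0
```

```bash
python3 v.py 4 | grep -v "^2[0-9][0-9]"; python3 f.py 3
```

```text
19.3 [ 0.5442 -0.2196  0.1678] [ 0.27  0.33 -0.84]
scene slices by height: u,v ranges within 36mm of tcp
100 14 u -4.0 3.0 v -35.0 28.0
112 16 u -2.0 6.0 v -34.0 30.0
124 48 u -18.0 22.0 v -32.0 26.0
136 30 u -25.0 36.0 v -9.0 2.0
148 14 u -22.0 18.0 v -11.0 4.0
160 46 u -32.0 21.0 v -14.0 6.0
172 54 u -30.0 22.0 v -13.0 6.0
184 34 u -28.0 25.0 v -13.0 6.0
196 28 u -28.0 37.0 v -14.0 8.0
hk -32 17 v -14.0 -5.0 z 192.0 227.0
hk -24 38 v -19.0 3.0 z 194.0 234.0
hk -16 9 v -18.0 7.0 z 208.0 233.0
hk 8 20 v -18.0 -5.0 z 190.0 234.0
hk 16 27 v -18.0 8.0 z 192.0 230.0
hk 24 2 v -13.0 -2.0 z 195.0 204.0
hk 32 4 v -12.0 -11.0 z 202.0 220.0
hk 40 16 v -14.0 -10.0 z 203.0 234.0
hk 48 7 v -13.0 -9.0 z 203.0 234.0
hk 56 2 v -13.0 -12.0 z 228.0 231.0
side slices by height: u,v ranges within 36mm of tcp
100 9 u -1.0 3.0 v -32.0 32.0
112 10 u -8.0 4.0 v -32.0 32.0
124 40 u -18.0 22.0 v -4.0 29.0
136 34 u -22.0 35.0 v -8.0 6.0
148 26 u -19.0 22.0 v -10.0 12.0
160 50 u -26.0 29.0 v -10.0 14.0
172 48 u -26.0 29.0 v -7.0 13.0
184 31 u -28.0 29.0 v -7.0 14.0
196 53 u -35.0 36.0 v -11.0 15.0
[6.8600e-01 1.1200e-01 2.0000e-03 1.6777e+01] [0.747 0.323 0.438 0.001] 19.55 [0.55, -0.01, -0.53] 0.0 0.0303563360954725
```

View pics/v4.png

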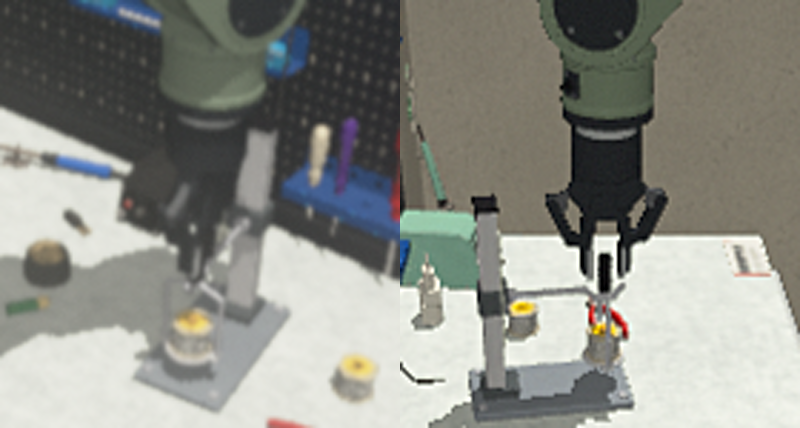

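The stirrup hangs upright in the hook: handle at (604,272) in the side panel, midway between the open fingers. Withdrawing straight up.

Emit:
arm_command --pt "0 0 0 0 0 0 34" --pt "0 0 -4 0 0 0 36" --pt "0 0 -12 0 0 0 36" --pt "0 0 -22 0 0 0 36" --pt "0 0 -35 0 0 0 36" --pt "0 0 -50 0 0 0 36" --pt "0 0 -70 0 0 0 36" --pt "0 0 -90 0 0 0 36" --pt "0 0 -105 0 0 0 36" --pt "0 0 -110 0 0 0 36"

```text
time: 20.38
position: [0.5448, -0.2197, 0.2809]
tcp_rot: [[-0.139, 0.99, 0.003], [0.99, 0.139, -0.001], [-0.002, 0.003, -1.0]]
wrist_force: [0.8, -0.5, -0.2]
width: 0.0363
grasp_force: 0.0
```

Emit:
arm_command --pt "0 0 0 0 0 0 36" --pt "0 0 0 0 0 0 36" --pt "0 0 0 0 0 0 36" --pt "0 0 0 0 0 0 36" --pt "0 0 0 0 0 0 36" --pt "0 0 0 0 0 0 36" --pt "0 0 0 0 0 0 36" --pt "0 0 0 0 0 0 36" --pt "0 0 0 0 0 0 36" --pt "0 0 0 0 0 0 36"

```text
time: 21.22
position: [0.5443, -0.2195, 0.2778]
tcp_rot: [[-0.14, 0.99, -0.0], [0.99, 0.14, 0.0], [0.0, -0.0, -1.0]]
wrist_force: [-0.9, -0.5, -0.1]
width: 0.036
grasp_force: 0.0
```

```bash
cat > c.py <<'E'
from h import *
A=[]
for i in range(3):
    im,d,cam=grab('side'); P=cloud(d,cam).reshape(-1,3)
    P=P[(abs(P[:,0]-.543)<.04)&(abs(P[:,1]+.218)<.045)&(P[:,2]>.095)&(P[:,2]<.2)]
    h=P[P[:,2]>.155]; w=P[P[:,2]<.12]; A.append(im.astype(int)); print(h.mean(0).round(4),h[:,2].max().round(3),w.mean(0).round(4),r.observe()['time'])
print([int((abs(A[i+1]-A[i]).max(2)>30).sum()) for i in range(2)])
cv2.imwrite('pics/c.png',im[100:280,160:340,::-1].repeat(3,0).repeat(3,1))
E
python3 c.py
```

```text
[ 0.544  -0.2141  0.1694] 0.182 [ 0.543  -0.206   0.1062] 21.2667
[ 0.5442 -0.214   0.1696] 0.183 [ 0.5429 -0.2061  0.1061] 21.3167
[ 0.5441 -0.2141  0.1698] 0.182 [ 0.5431 -0.2066  0.107 ] 21.3667
[3, 1]
```

View pics/c.png

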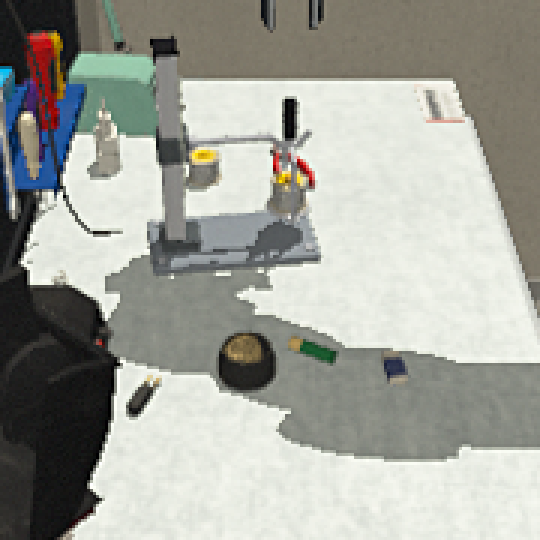

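The spool hangs upright and still in the hook (handle at (290,118)). The fingers are clear and the bystanders in view haven't moved. Handing in, after a short extra settling wait.

Emit:
arm_command --pt "0 0 0 0 0 0 36" --pt "0 0 0 0 0 0 36" --pt "0 0 0 0 0 0 36" --pt "0 0 0 0 0 0 36" --pt "0 0 0 0 0 0 36" --pt "0 0 0 0 0 0 36" --pt "0 0 0 0 0 0 36" --pt "0 0 0 0 0 0 36" --pt "0 0 0 0 0 0 36" --pt "0 0 0 0 0 0 36"

```text
time: 22.2
position: [0.5443, -0.2195, 0.2778]
tcp_rot: [[-0.14, 0.99, -0.0], [0.99, 0.14, -0.0], [0.0, -0.0, -1.0]]
wrist_force: [-0.4, 0.2, -0.3]
width: 0.0364
grasp_force: 0.0
```

```bash
python3 -c "
from workcell import r
print(r.close_job())"
```

```text
the job is handed in; nothing more can be done
None
```

The spool was left hanging upright and still in the scale's hook, weighing about 4.4 N (0.45 kg), and the job was handed in at about 22 s; no verdict came back.

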